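# Draw out the telescopic display arm and hold it at its second stop

## Task

I want to hang goods on the telescopic display arm on the counter: press its release button fully down and let it come up again, then take the upright end peg and draw the arm out past the first stop all the way to the second stop. It is sprung and slides back in, so finish while still gripping the peg with the arm fully drawn out. Do not ring the brass bell, and leave the other goods on the counter where they are.

Things in the scene. Friction and masses are not known exactly. Their poses are not given: they have to be found in the camera images.
- stand: Telescopic display arm, fixed to the counter: wooden base 120 x 190 x 22 mm (y -90 to +100), steel posts, horizontal steel tube along the stand's y, axis 110 mm above the counter. At its -y end a dark lock housing 44 x 56 mm in plan (y -65 to -9), top 128 mm up, bezel 131. Origin: on the counter under the tube, z up. The arm draws out level along the stand's own -y; its yaw varies.
- button_top (a point): Centre of the top of the release button, a round black push button 26 mm across standing out of the lock housing's top, at stand (0, -37, 144) mm when up. Pressed straight down. The point moves with the button.
- release_button (a joint): Travel of the release button, m: 0 up, 0.008 fully down. Its spring resists with 2 N at first, 5.6 N fully down, and lifts it when let go. With it up and the arm closed, the arm is locked. Pressed more than about 5 mm it frees the arm, which pops out by itself by 20 to 30 mm and then stays free with the button up.
- end_peg: Upright round steel peg at the arm's end, to be gripped: 18 mm dia with a 23 mm ball on top. Origin on the tube axis, 110 mm above the counter, z up; peg from 12 mm below the origin to 56 above, ball's top 69.5 above. Closed: at stand (0, -115) mm, 41 mm clear of the housing. It moves along the stand's -y by the sum of the two tube joint values.
- peg_grip (a point): Point on the peg's axis at the height to grip, 36 mm above the body's origin (146 mm above the counter).
- inner_tube (a joint): How far the thin inner tube (16 mm dia, carries the end peg) is out of the middle tube, m: 0 in, 0.07 hard against the first stop. It comes out first; beyond about 0.03 a spring draws it back (1.6 N at 0.07, plus 0.3 N friction).
- middle_tube (a joint): How far the middle tube (24 mm dia) is out of the fixed tube, m: 0 in, 0.07 hard against the second stop. It follows once the inner tube is at the first stop. A spring draws it back (2.4 N at 0, 5.2 N at 0.07), so the arm slides in when let go. At the second stop the peg is 0.140 m from its closed place.
- bell_push (a joint): Plunger on top of the brass service bell, m: 0 up, 0.005 down. Not to be pressed.
- bell: Brass dome service bell fixed to the counter, 84 mm dia, 50 mm tall with its small steel plunger; origin under its centre. Bystander.
- jar_a: Squat glass jar with black cap, 62 dia x 85 tall mm; origin at the centre of its underside. Loose bystander.
- jar_b: Squat unlabelled glass jar with black cap, 56 dia x 75 tall mm; origin at the centre of its underside. Loose bystander.
- burner: Waisted terracotta incense burner, 72 dia x 72 tall mm; origin at the centre of its underside. Loose bystander.
- clay_bowl: Small terracotta bowl, 76 dia x 40 tall mm; origin at the centre of its underside. Loose bystander.
- stick_bundle: Bundle of wooden sticks lying flat along its x axis, 160 x 44 x 27 mm; origin at the centre of its underside. Loose bystander.
- carton: Cardboard carton, 70 x 100 x 55 mm; origin at the centre of its underside. Loose bystander.
- clay_pot: Small terracotta pot, 68 dia x 80 tall mm; origin at the centre of its underside. Loose bystander.

How it is judged:
On the way, in this order (a step that is already met when the one before it is completed fails the run):
1. the release button is pressed fully down (value of joint release_button above 0.007 m), for 0.05 s.
2. the release button is let up again and the arm has come free (value of joint release_button below 0.0015 m and value of joint inner_tube above 0.01 m), for 0.1 s.
At the end, for the whole second after the job is handed in: The arm is drawn out to its second stop (both tubes within 4 mm of their full 70 mm) and at rest, the button is up, and the fingers hold the end peg there (contact force over 1.5 N) when the program ends and through the second after (value of joint each of inner_tube, middle_tube above 0.066 m and velocity of joint middle_tube between -0.01 and 0.01 m/s and value of joint release_button below 0.0015 m and contact force between end_peg and the fingers above 1.5 N); the arm keeps its last pose, push and grip.
It fails at once if the brass bell is rung (value of joint bell_push above 0.003 m).
It fails at once if another thing on the counter is shoved away (30 mm) or knocked over (distance of any of jar_a, jar_b, burner, clay_bowl, stick_bundle, carton, clay_pot from where it was at the start of the episode above 0.03 m or angle between any of jar_a, jar_b, burner, clay_bowl, stick_bundle, carton, clay_pot's own z axis and vertical above 0.5 rad).
It also fails if it takes over 48 s, if anything falls off the work surface, if the arm or the gripper's body presses on something with over 40 N, if the wrist force passes 120 N, or if a joint passes its speed limit or range.

## Robot

A 7-joint arm with a two-finger parallel gripper is mounted at the origin on the work surface. World frame = base frame: x ahead of the robot, y to its left, z up, the work surface at z = 0. Lengths are in m, angles in rad, forces in N, time in s.
With the tool pointing down it reaches from about 0.425 to 0.95 m from the base axis. Payload 4.7 kg.
Tool frame: the origin (TCP) lies at the very end of the fingers, on their centre line; the grasp point (between the pads) lies 19 mm behind it; y points along the fingers, z is the direction in which the jaws open and shut, and the axes are right-handed (so a half turn about y gives the same grasp; the last joint's range is limited). The gripper opens to 85 mm and grips with 20 to 120 N. Pads are 22 mm wide; open, the fingers measure 114 mm over their backs; the gripper's body (76 mm by 85 mm) begins 54 mm behind the grasp point. The pads swing forward as they close: fully open they stand 13 mm farther back than shut.
Start: joints at [1.308, 0.469, -0.049, 1.532, 0.024, 1.141, -0.082], TCP at [0.156, -0.657, 0.231] pointing down, gripper open.
Joint ranges: [-2.59, 2.59], [-0.33, 1.99], [-1.39, 1.29], [0.1, 2.45], [-1.04, 4.18], [0.21, 1.99], [-2.66, 2.66]. Speed limits (rad/s): [2.57, 2.57, 3.14, 3.14, 3.14, 3.14, 3.14].

## Interface

Orientations are given as a unit quaternion [x, y, z, w].
In Python, from workcell import r gives the robot as it stands.
- The arm moves only by the tool servo_tool, never from a script. Its argument "commands" is text: rows parted by semicolons, each of 7 numbers parted by spaces: the turn, a rotation vector about the world's x, y, z in units of 0.1 rad (1.0 is 0.1 rad), then the shift along the world's x, y, z in units of 25 mm (1.0 is 25 mm), then the closure, from 0 (fully open) to 1 (shut). In form: ax ay az tx ty tz hand; .... A call has 1 to 20 rows; each row shifts and turns the commanded pose from where the row before left it; what a row does not reach is not made up. A row lasts 1/8 s, in which the tool goes at most 62.5 mm and 10.7 degrees, less where a joint would pass 70% of its speed; a pose out of reach is approached as far as the arm can. A call with a number of a shift or a turn outside -1 to 1 is refused whole. A call with a gripper value outside its range is refused whole. The fingers move at their own pace and stop on an object; "squeeze" is the grip in N (left out, the last holds). Time passes only in rows, so rows that do not move let the fingers close. It gives the time, the measured TCP pose, the force and the opening at its end, in the units of the state.
- r.sense(): the state, without advancing time (a new reading comes with each control period).
- r.capture(name): name is "scene" or "top" or "wrist"; returns the picture (420x560x3 uint8, blue, green, red); there is no depth.
- r.camera_model(name): a dict with "mtx" (3x3 intrinsics, pixels), "distortion" ([k1, k2, p1, p2, k3] as OpenCV has them; the pictures are not rectified), "position" and "rotation" of the camera in the world. Camera axes: x right, y up, looking along -z (the intrinsics and any distortion apply to the point x, -y, -z); pixel columns grow to the right and rows downward; lengths in m; the calibration is good to about 2 mm. A picture is of the moment at which its call begins: read the wrist's pose just before it. camera_model takes no time and is no camera call; for the wrist camera it gives the pose at the moment of the call.
- r.sign_off(): hands the job in, once; it reports no verdict.
The state is a dict: "time_s": time; "qpos": joint angles; "qvel": joint speeds; "tau": joint torques, N m; "ee_pos": TCP position; "orientation": TCP orientation; "ft_force": force on the tool from outside, world axes, zero at the start; "torque": the same for the moment, N m; "grip_width": finger opening in m.
Only numpy, scipy, OpenCV 4.12 (cv2) and the standard library are available. Lean on these libraries where they do the work, as an engineer would, in place of code of your own. Each camera call takes 0.05 s, during which the arm holds its last target. There are 200 camera calls.

## Working session

There is one attempt and no reset: what is moved stays moved. The work goes in short steps, Python scripts to look and compute and a tool call to move; the robot and the scene stay as the last step left them, time stands still between calls to the robot, and variables do not carry over. Pictures are saved under pics/ and viewed, about 8 in all and at most 12, crops included, and the job is handed in when it is done.

Besides the shell and the picture viewer there is one more tool, called after "Call:" as name(argument=value, ...) on one line, values as JSON. servo_tool: Moves the arm, as the interface text tells. Its arguments: {"type":"object","properties":{"commands":{"type":"string"},"squeeze":{"type":"number"}},"required":["commands"]}

```bash
mkdir -p pics
cat > h.py <<'E'
import numpy as np, cv2
from workcell import r
def ray(cam,px):
    m=r.camera_model(cam) if isinstance(cam,str) else cam
    u=cv2.undistortPoints(np.array([[px]],float),np.array(m["mtx"]),np.array(m["distortion"]))[0,0]
    d=np.array(m["rotation"])@np.array([u[0],-u[1],-1.]); return np.array(m["position"]),d/np.linalg.norm(d)
def onz(cam,px,z):
    p,d=ray(cam,px); return p+d*(z-p[2])/d[2]
def proj(cam,X):
    m=r.camera_model(cam) if isinstance(cam,str) else cam
    c=np.array(m["rotation"]).T@(np.array(X)-m["position"])
    return cv2.projectPoints(np.array([[c[0],-c[1],-c[2]]]),np.zeros(3),np.zeros(3),np.array(m["mtx"]),np.array(m["distortion"]))[0].ravel()
E
python3 - <<'E'
from h import *
a=r.capture("scene");b=r.capture("top")
cv2.imwrite("pics/scene.png",a);cv2.imwrite("pics/top.png",b)
s=r.sense();print(s)
for c in("scene","top","wrist"):
    m=r.camera_model(c);print(c,np.round(m["position"],3),np.round(m["rotation"],2).tolist())
E
```

```text
{'time_s': 0.1, 'qpos': array([ 1.30811219,  0.4693604 , -0.04860724,  1.53356846,  0.02409534,
        1.14104504, -0.08226885]), 'qvel': array([ 0.00032618, -0.00183897, -0.00109067, -0.00271459,  0.00125374,
       -0.00059316,  0.00208541]), 'tau': array([ 9.53143535e-04, -5.11512315e+01, -4.67090635e-02, -2.38389999e+01,
        1.08866385e-02,  4.43581841e-03,  2.32771720e-05]), 'ee_pos': array([ 0.15626745, -0.65611107,  0.23036922]), 'orientation': array([-0.08258452,  0.70290633, -0.70165024,  0.08239805]), 'ft_force': array([-0.54813866,  0.14850921,  0.19077869]), 'torque': array([-0.01481876, -0.03093716,  0.02354448]), 'grip_width': 0.08544292852720467}
scene [ 0.937 -0.418  0.943] [0.23, 0.1, 0.41, 0.88]
top [ 0.292 -0.127  1.331] [0.09, -0.08, -0.66, 0.74]
wrist [ 0.235 -0.637  0.373] [-0.12, 0.1, -0.61, 0.77]
```

View pics/top.png

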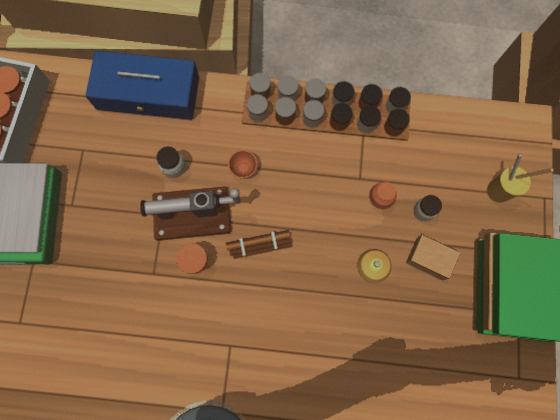

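View pics/scene.png

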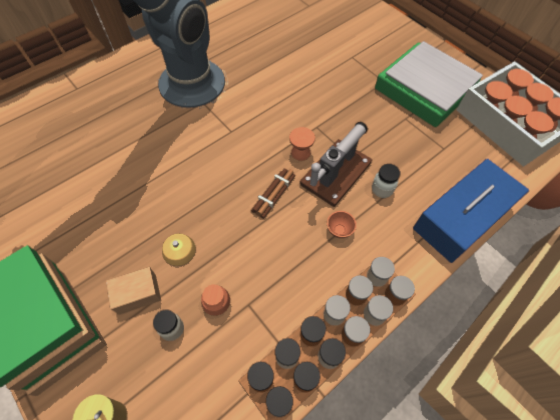

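The top view shows the stand's button near (202,200) and the peg ball near (234,195). The arm draws out to the right, where the path looks clear. The scene view shows the button near (334,155) and the ball near (320,168). `rotation` is a quaternion, so I'll convert it.

```bash
sed -i 's/np.array(m\["rotation"\])/R.from_quat(m["rotation"]).as_matrix()/; 1a from scipy.spatial.transform import Rotation as R' h.py
python3 - <<'E'
from h import *
a=cv2.imread("pics/scene.png");b=cv2.imread("pics/top.png")
B=onz("top",(202,200),.144);P=onz("top",(234,195),.168);print("btn",B,"ball",P,np.linalg.norm((P-B)[:2]))
print("in scene",proj("scene",B),proj("scene",P))
for n,px,z in(("bell",(376,264),.05),("bowl",(243,164),.04),("stickR",(290,237),.027),("stickL",(229,248),.027),("burner",(384,195),.072),("jar_b",(430,206),.075)):print(n,onz("top",px,z).round(3))
T=cv2.resize(b[140:280,130:300],None,fx=3.5,fy=3.5,interpolation=cv2.INTER_CUBIC)
S=cv2.resize(a[110:210,280:400],None,fx=4,fy=4,interpolation=cv2.INTER_CUBIC)
o=np.zeros((900,600,3),np.uint8)
o=np.zeros((600,800,3),np.uint8)
T=cv2.resize(b[150:250,130:260],None,fx=3,fy=3,interpolation=cv2.INTER_CUBIC);S=cv2.resize(a[110:210,280:410],None,fx=3,fy=3,interpolation=cv2.INTER_CUBIC)
o[:300,:390]=T;o[:300,400:790]=S
cv2.imwrite("pics/c1.png",o[:300])
E
```

```text
btn [0.56160166 0.07178104 0.144     ] ball [ 0.57534066 -0.00205434  0.168     ] 0.07510275559078555
in scene [331.45078047 152.61563529] [313.96602207 166.07871219]
bell [ 0.471 -0.35   0.05 ]
bowl [ 0.689 -0.001  0.04 ]
stickR [ 0.518 -0.138  0.027]
stickL [0.475 0.008 0.027]
burner [ 0.638 -0.355  0.072]
jar_b [ 0.622 -0.466  0.075]
```

View pics/c1.png

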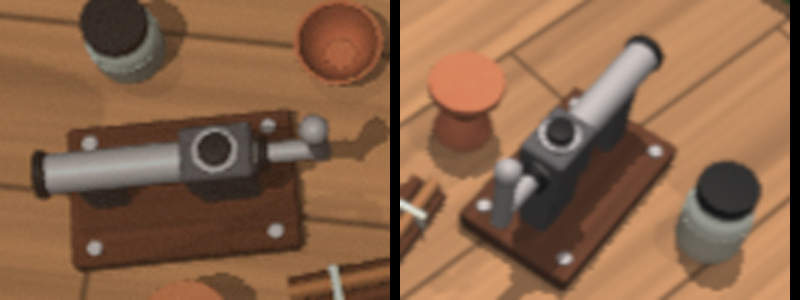

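The crop shows: top view, button at (201.7,199.7) and ball at (234.7,193); scene view, button at (333.3,153.7) and ball at (316.2,166.7).

```bash
cat >> h.py <<'E'
def tri(a,b):
    A=[];c=[]
    for p,d in(a,b):
        M=np.eye(3)-np.outer(d,d);A.append(M);c.append(M@p)
    return np.linalg.lstsq(np.vstack(A),np.hstack(c),rcond=None)[0]
E
python3 - <<'E'
from h import *
B=tri(ray("top",(201.7,199.7)),ray("scene",(333.3,153.7)));P=tri(ray("top",(234.7,193)),ray("scene",(316.2,166.7)))
print("tri",B,P)
B=onz("top",(201.7,199.7),.144);P=onz("top",(234.7,193.),.168);print(B,P)
B=onz("scene",(333.3,153.7),.144);P=onz("scene",(316.2,166.7),.168);print(B,P,np.linalg.norm(B-P))
# tube far end cap top view z .11 and base left/right screws
for px in((41,174),(258,150)):print(onz("top",(130+px[0]/3,150+px[1]/3),.11))
for px in((70,130),(75,268),(301,248),(292,111)):print("base",onz("top",(130+px[0]/3,150+px[1]/3),.022))
s=r.sense();q=R.from_quat(s["orientation"]).as_matrix();print(q.round(3))
E
```

```text
tri [0.56415182 0.07458775 0.13921451] [ 0.58043567 -0.00192909  0.17031717]
[0.56222818 0.07256118 0.144     ] [ 0.58011768 -0.00303674  0.168     ]
[0.56695276 0.07303305 0.144     ] [0.58001773 0.0008251  0.168     ] 0.0772054496764823
[0.53556272 0.2103175  0.11      ]
[0.57285623 0.04473865 0.11      ]
base [0.59328436 0.21667152 0.022     ]
base [0.47748744 0.19364707 0.022     ]
base [0.51397755 0.01049422 0.022     ]
base [0.62986756 0.03303287 0.022     ]
[[-0.973 -0.     0.232]
 [-0.232  0.002 -0.973]
 [ 0.    -1.    -0.002]]
```

Stand yaw is about 0.2 rad, so the draw direction is (0.20,-0.98). The button is at about (0.5635,0.0725) and the peg at about (0.579,-0.003). Their spacing of 77 mm against the given 78 mm checks out. The jaw axis is already along the draw direction. I'll move above the button with the fingers shut.

Call:
servo_tool(commands="0 0 0 0.8 1 0 0;0 0 0 0.8 1 0 0;0 0 0 0.8 1 0 0;0 0 0 0.8 1 0 0;0 0 0 0.8 1 0 0;0 0 0 0.8 1 0 0;0 0 0 0.8 1 0 0;0 0 0 0.8 1 0 0;0 0 0 0.8 1 0 0;0 0 0 0.8 1 0 0;0 0 0 0.8 1 0 0;0 0 0 0.8 1 0 0;0 0 0 0.8 1 0 1;0 0 0 0.8 1 0 1;0 0 0 0.8 1 0 1;0 0 0 0.8 1 0 1;0 0 0 0.8 1 0 1;0 0 0 0.8 1 0 1;0 0 0 0.8 1 0 1;0 0 0 0.8 1 0 1", squeeze=30)

```text
time_s: 2.6
ee_pos: [0.5567, -0.1558, 0.2309]
orientation: [-0.083, 0.702, -0.702, 0.082]
ft_force: [-0.1, -0.3, -0.6]
grip_width: -0.0
```

Call:
servo_tool(commands="0 0 0 0 1 0 1;0 0 0 0 1 0 1;0 0 0 0 1 0 1;0 0 0 0 1 0 1;0 0 0 0 1 0 1;0 0 0 0 1 0 1;0 0 0 0 1 0 1;0 0 0 0 0.5 0 1;0 0 0 0 0.3 0 1;0 0 0 0 0 0 1;0 0 0 0 0 0 1")

```text
time_s: 3.98
ee_pos: [0.5565, 0.0372, 0.2312]
orientation: [0.082, -0.702, 0.703, -0.082]
ft_force: [0.6, 0.4, 0.2]
grip_width: 0.0
```

Run:
```python
from h import *
s=r.sense();m=r.camera_model("wrist");w=r.capture("wrist")
print(s["ee_pos"],s["grip_width"],s["ft_force"],s["time_s"])
import pickle;pickle.dump(m,open("w1.pkl","wb"))
cv2.imwrite("pics/w1.png",w)
for X in((.5635,.0725,.144),(.579,-.003,.168),s["ee_pos"]):print(proj(m,X))
```

```text
[0.55650579 0.03723332 0.23123575] 1.8813486924221122e-05 [0.58485435 0.36276874 0.21160371] 3.975
[240.09521937 199.77560724]
[358.19393657 213.7486207 ]
[287.84352692 282.35114183]
```

View pics/w1.png

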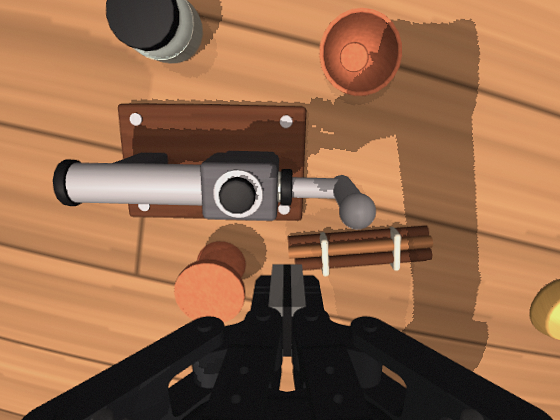

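The close view shows the button top at (237,194), the ball at (357,211), and the shut fingertips at about (287,272).

Run:
```python
from h import *
import pickle;m=pickle.load(open("w1.pkl","rb"))
B=onz(m,(237,194),.144);P=onz(m,(357,211),.168);print(B,P,np.linalg.norm((B-P)[:2]),np.arctan2((P-B)[0],-(P-B)[1]))
print(((B-r.sense()["ee_pos"])/.025).round(2))
```

```text
[0.56706677 0.07535559 0.144     ] [ 0.58056426 -0.00173855  0.168     ] 0.0782667839310412 0.1733213015146843
[ 0.42  1.52 -3.49]
```

Spacing is now 78.3 mm. I'll line up over (0.566,0.075) and stop just above the button.

Call:
servo_tool(commands="0 0 0 0.4 0.75 0 1;0 0 0 0 0.75 -0.5 1;0 0 0 0 0 -0.9 1;0 0 0 0 0 -0.9 1;0 0 0 0 0 -0.7 1;0 0 0 0 0 -0.2 1;0 0 0 0 0 0 1")

```text
time_s: 4.9
ee_pos: [0.5668, 0.0762, 0.1514]
orientation: [-0.082, 0.702, -0.702, 0.083]
ft_force: [0.4, 0.2, 0.4]
grip_width: 0.0002
```

Call:
servo_tool(commands="0 0 0 0 0 -0.16 1;0 0 0 0 0 -0.16 1;0 0 0 0 0 -0.16 1;0 0 0 0 0 -0.1 1;0 0 0 0 0 0 1")

```text
time_s: 5.52
ee_pos: [0.5669, 0.0759, 0.1372]
orientation: [0.082, -0.702, 0.702, -0.083]
ft_force: [-0.3, -0.2, 4.4]
grip_width: 0.0001
```

Call:
servo_tool(commands="0 0 0 0 0 -0.08 1;0 0 0 0 0 -0.06 1;0 0 0 0 0 0 1;0 0 0 0 0 0 1")

```text
time_s: 6.02
ee_pos: [0.5669, 0.0759, 0.1359]
orientation: [0.082, -0.702, 0.703, -0.083]
ft_force: [-4.9, -1.5, 17.9]
grip_width: -0.0001
```

The button hit its hard stop: 18 N, with z down 8 mm. I'll raise straight up, then open and look.

Call:
servo_tool(commands="0 0 0 0 0 0.3 1;0 0 0 0 0 0.8 1;0 0 0 0 0 1 1;0 0 0 0 0 1 0;0 0 0 0.1 -0.8 0.6 0;0 0 0 0.1 -1 0.2 0;0 0 0 0 0 0 0")

```text
time_s: 6.9
ee_pos: [0.5714, 0.0285, 0.2305]
orientation: [0.081, -0.702, 0.703, -0.081]
ft_force: [-0.1, 0.1, -0.2]
grip_width: 0.072
```

Run:
```python
from h import *
s=r.sense();m=r.camera_model("wrist");w=r.capture("wrist")
print(s["ee_pos"],s["grip_width"],s["ft_force"],s["time_s"])
import pickle;pickle.dump(m,open("w2.pkl","wb"))
cv2.imwrite("pics/w2.png",w)
for d in(0,.02,.03):print(proj(m,(.5805+.19*d,-.002-.98*d,.168)))
```

```text
[0.57142552 0.02846569 0.23048809] 0.07195149241929696 [-0.07631334  0.12015683 -0.15739421] 6.9
[337.49575538 230.16198671]
[368.6372414  231.20070696]
[384.07223715 231.70817415]
```

View pics/w2.png

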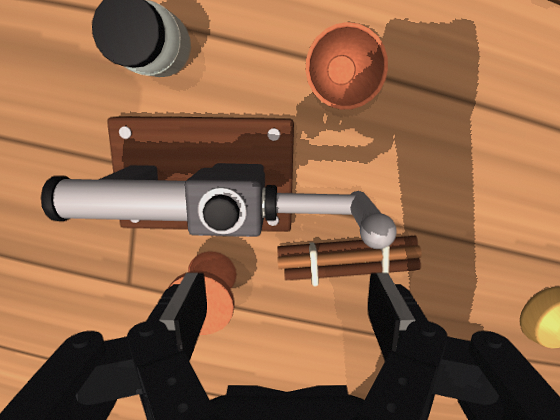

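The arm has popped out: the ball is at (379,232), so it moved about 27 mm, and the button is up. The peg is at about (0.5855,-0.028). I'll straddle it, descend and grip.

Call:
servo_tool(commands="0 0 0 0.3 -1 0 0;0 0 0 0.26 -1 0 0;0 0 0 0 -0.26 -0.5 0;0 0 0 0 0 -0.9 0;0 0 0 0 0 -0.9 0;0 0 0 0 0 -0.9 0;0 0 0 0 0 -0.7 0;0 0 0 0 0 -0.24 0;0 0 0 0 0 0 0")

```text
time_s: 8.07
ee_pos: [0.5853, -0.0251, 0.1271]
orientation: [-0.083, 0.702, -0.702, 0.083]
ft_force: [-0.5, 0.4, -0.6]
grip_width: 0.0853
```

Call:
servo_tool(commands="0 0 0 0 0 0 1;0 0 0 0 0 0 1;0 0 0 0 0 0 1;0 0 0 0 0 0 1;0 0 0 0 0 0 1;0 0 0 0 0 0 1;0 0 0 0 0 0 1;0 0 0 0 0 0 1", squeeze=50)

```text
time_s: 9.07
ee_pos: [0.5857, -0.0257, 0.1277]
orientation: [0.082, -0.702, 0.702, -0.083]
ft_force: [-1.1, -1.0, 4.4]
grip_width: 0.0188
```

Gripped: the opening is 18.8 mm, matching the 18 mm peg. I'll draw it out.

Call:
servo_tool(commands="0 0 0 0.08 -0.4 0 1;0 0 0 0.12 -0.6 0 1;0 0 0 0.12 -0.6 0 1;0 0 0 0.12 -0.6 0 1;0 0 0 0.12 -0.6 0 1;0 0 0 0.12 -0.6 0 1;0 0 0 0.08 -0.4 0 1;0 0 0 0 0 0 1")

```text
time_s: 10.07
ee_pos: [0.6055, -0.1209, 0.1276]
orientation: [-0.081, 0.703, -0.702, 0.083]
ft_force: [1.1, 4.4, 4.6]
grip_width: 0.0183
```

Call:
servo_tool(commands="0 0 0 0.06 -0.3 0 1;0 0 0 0.04 -0.2 0 1;0 0 0 0 0 0 1")

```text
time_s: 10.45
ee_pos: [0.6078, -0.1322, 0.1276]
orientation: [-0.082, 0.703, -0.702, 0.083]
ft_force: [2.0, 5.3, 4.3]
grip_width: 0.0182
```

Call:
servo_tool(commands="0 0 0 0.02 -0.1 0 1;0 0 0 0.02 -0.1 0 1;0 0 0 0 0 0 1")

```text
time_s: 10.82
ee_pos: [0.6087, -0.1366, 0.1276]
orientation: [-0.082, 0.703, -0.702, 0.084]
ft_force: [2.1, 4.8, 4.6]
grip_width: 0.0185
```

Call:
servo_tool(commands="0 0 0 0.02 -0.1 0 1;0 0 0 0.02 -0.1 0 1;0 0 0 0 0 0 1")

```text
time_s: 11.2
ee_pos: [0.6092, -0.1386, 0.1274]
orientation: [-0.083, 0.704, -0.7, 0.084]
ft_force: [-0.0, 9.9, 6.0]
grip_width: 0.0183
```

Call:
servo_tool(commands="0 0 0 0.01 -0.06 0 1;0 0 0 0 0 0 1;0 0 0 0 0 0 1")

```text
time_s: 11.58
ee_pos: [0.6092, -0.1386, 0.1274]
orientation: [-0.084, 0.704, -0.7, 0.084]
ft_force: [-1.3, 11.3, 5.9]
grip_width: 0.0185
```

The hard stop shows: motion stalled and the force rose to 11 N. Peg travel is about 139.5 mm against the expected 140. I'll check once by picture.

Run:
```python
from h import *
a=r.capture("scene");b=r.capture("top");s=r.sense();print(s["ee_pos"],s["ft_force"],s["grip_width"],np.abs(s["qvel"]).max())
o=np.zeros((400,800,3),np.uint8)
o[:,:400]=cv2.resize(b[130:290,130:290],(400,400));o[:,400:]=cv2.resize(a[100:260,230:390],(400,400))
cv2.imwrite("pics/f.png",o)
```

```text
[ 0.60916972 -0.13865328  0.12737798] [-0.35340711 12.74360132  6.32487253] 0.018015639691088384 0.0010697782174099698
```

View pics/f.png

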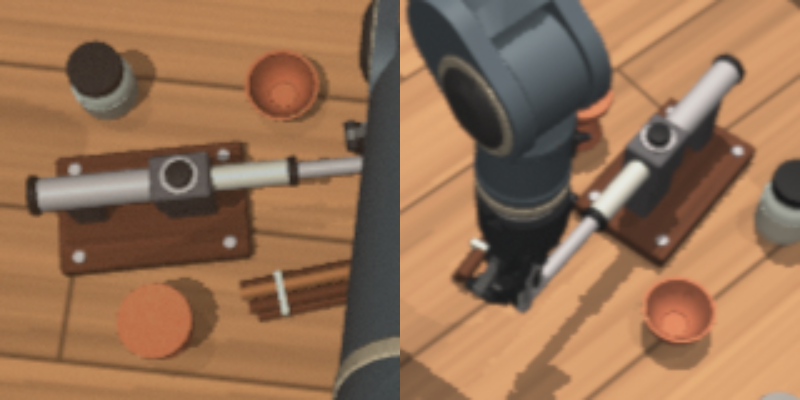

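The pictures show both tubes out, the button up at (180,175) and (658,135), the jaws on the peg, and the bystanders in view where they were. I'm handing the job in.

```bash
python3 -c "
from workcell import r
r.sign_off()"
```

```text
the job is handed in; nothing more can be done
```

The display arm is drawn out to its second stop with the gripper still holding the peg, and the job is handed in. I pressed the release button down to its hard stop (8 mm, about 18 N) and let it up. The arm popped out about 27 mm, then I gripped the peg and drew it out.

**Last checks before hand-in:**
- **Travel:** the peg moved about 139.5 mm against the expected 140.
- **Stop reached:** motion had stalled with about 12.7 N of pull, which is more than the 5.2 N spring gives. The robot's joints were at rest.
- **Grip:** the opening was 18.0 mm on the 18 mm peg, with a 50 N squeeze.
- **Pictures:** both tubes were out and the button was up. The neighbouring goods in view had not moved. The bell and the farther goods were outside that last picture, but the arm touched nothing near them.

The upward force of about 6 N at the grip was small and left as it was. No check failed or disagreed.

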